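Bring the staining tray home and stand the oil bottle in it

TASK

Reach over the steel staining tray, hook behind its tall far lip and drag it towards you along the bench, without lifting it or upsetting the jar in it, until its near side rests snug and square against both rubber buffers of the bench stop's crossbar; ease it up gently by feel, because the stop must not be pushed hard (under 25 N). Then pick up the small amber oil bottle and stand it upright, fully down, in the tray's empty well. Leave the tray against the buffers and leave the larger amber jar, the mug and the glass dish where they are.

Things in the scene. Friction and masses are not known exactly. Their poses are not given: they have to be found in the camera images.
- bench_stop: Low stop fixed on the bench: aluminium crossbar 240 mm long (y), top 24 mm up, with two black buffers at y = +-60 mm, 14 mm up, 5 mm proud. Origin: bench level, middle; x points from robot to tray, square to the bar. The bar is clamped anew so that the buffer tips lie anywhere from x = 0 to 55 mm; not measured: find it by sight and touch. Rigid. The tray must not press it with 25 N or more.
- tray: Loose steel tray on small feet, 130 mm (x) by 190 mm (y), 0.5 to 0.9 kg. Origin: centre of underside. Starts turned up to 0.2 rad from the stop, 55 to 150 mm short of it. Deck 25 mm above the bench with two wells; near and side rims 33 mm high; flat upright far lip 48 mm high, 5 mm thick. Outer near face at x = -65 mm, outer face of far lip at x = +65 mm. Sliding friction of 1 to 10 N, varies.
- lip (a point): Middle of the top outer edge of the tray's far lip: 65 mm along the tray's x from its origin, 48 mm above the bench. The lip runs 95 mm to either side; behind it the bench is free for about 80 mm.
- well (a point): Centre of the floor of the tray's empty well (the one at its -y end), 10 mm above the bench; diameter 44 mm, 15 mm deep, chamfered mouth at 25 mm above the bench. It lies at x = -10, y = -48 mm in the tray's frame.
- jar: White covered staining jar, 50 mm across, 60 mm high, 0.12 kg, standing loose in the tray's other well at x = -10, y = +48 mm in the tray's frame. Origin: centre of its underside. It must stay there, upright.
- bottle_mid (a point): Oil bottle: small upright amber bottle, paper label, black cap, 0.13 kg, 95 mm high. Point on its axis (z), 47.5 mm above its underside. Straight body 40 mm in diameter up to 66 mm, then narrowing to a 25 mm cap. Starts standing on the bench left or right of the tray; standing in the well this point is 57.5 mm above the bench.
- flask: Larger amber jar with white cap, 60 mm in diameter, 125 mm high, on the bench on the other side from the oil bottle; not to be moved. Origin: centre of its underside.
- beaker: White porcelain mug, 72 mm across, 85 mm high, far left; not to be moved. Origin: centre of its underside.
- dish: Shallow glass dish, 90 mm across, 16 mm high, far right; not to be moved. Origin: centre of its underside.
Not all that is in view belongs to the job. What is shaped like the jar but green is not meant. What is shaped like the tray but purple is not meant.

How it is judged:
On the way, in this order (a step that is already met when the one before it is completed fails the run):
1. the tray's near side is against the buffers of the crossbar, square to it, the bottle not yet in (x of crossbar_c0 in the frame of tray above -0.0785 m and angle between the x axis of tray and the x axis of bench_stop, either way round below 0.035 rad and horizontal distance between bottle_mid and well above 0.05 m), for 0.2 s.
2. the oil bottle stands in the empty well (horizontal distance between bottle_mid and well below 0.005 m and height (world z) of bottle_mid below 0.0605 m and angle between bottle_mid's own z axis and vertical below 0.08 rad), for 0.2 s.
At the end, for the whole second after the job is handed in: The tray stands flat, its near face within 3 mm of the buffers, square to the bar within 0.04 rad, centred on it within 50 mm; the oil bottle stands upright (0.08 rad), fully down (3 mm) and central (5 mm) in the empty well; the jar stands upright in its well; all at rest (all of step 2 and x of crossbar_c0 in the frame of tray above -0.079 m and angle between the x axis of tray and the x axis of bench_stop, either way round below 0.04 rad and y of tray in the frame of bench_stop between -0.05 and 0.05 m and height (world z) of tray below 0.003 m and angle between jar's own z axis and vertical below 0.15 rad and height (world z) of jar below 0.014 m and linear speed of each of tray, jar below 0.01 m/s); the robot touches nothing.
It fails at once if the tray is pushed against the bench stop with 25 N or more (contact force between tray and bench_stop above 25 N).
It fails at once if the tray is lifted or tipped (height (world z) of tray above 0.015 m or angle between tray's own z axis and vertical above 0.15 rad).
It fails at once if the jar is upset or taken out of its well (angle between jar's own z axis and vertical above 0.35 rad or z of jar in the frame of tray above 0.025 m).
It fails at once if the larger amber jar, the mug or the dish is moved more than 40 mm (distance of any of flask, beaker, dish from where it was at the start of the episode above 0.04 m).
It also fails if it takes over 72 s, if anything falls off the work surface, if the arm or the gripper's body presses on something with over 40 N, if the wrist force passes 120 N, or if a joint passes its speed limit or range.

ROBOT

A 6-joint arm with a two-finger parallel gripper is mounted at the origin on the work surface. World frame = base frame: x ahead of the robot, y to its left, z up, the work surface at z = 0. Lengths are in m, angles in rad, forces in N, time in s.
With the tool pointing down it reaches from about 0.375 to 0.9 m from the base axis. Payload 3.1 kg.
Tool frame: the origin (TCP) lies on the mounting face of the last link; the fingertips stand 173 mm ahead of it and the grasp point (between the pads) lies 155 mm ahead of it; z points along the fingers, y is the direction in which the jaws open and shut (so a half turn about z gives the same grasp; the last joint's range is limited). The gripper opens to 85 mm and grips with 20 to 120 N. Pads are 22 mm wide; open, the fingers measure 114 mm over their backs; the gripper's body (76 mm by 85 mm) begins 54 mm behind the grasp point. The pads swing forward as they close: fully open they stand 13 mm farther back than shut.
Start: joints at [-1.363, 0.527, 1.433, -0, 1.181, -0.178], TCP at [0.235, -0.579, 0.405] pointing down, gripper open.
Joint ranges: [-3.08, 3.08], [-0.75, 2.2], [0.22, 2.44], [-1.43, 4.57], [0, 2.65], [-2.85, 2.85]. Speed limits (rad/s): [2.79, 2.79, 3.14, 3.14, 3.14, 3.14].

INTERFACE

Orientations are given as a rotation vector (axis times angle).
In Python, from bench import env gives the robot as it stands. The module is installed in compiled form; this text tells all that it offers.
- The arm moves only by the shell command python3 -m pendant 'ROWS'. ROWS is JSON, a list of rows, each a list of 3 entries, a list of its own where there are three numbers: the shift along the world's x, y, z in cm, then the turn, a rotation vector about the world's x, y, z in rad, then the opening, from 0 (shut) to 1 (fully open). A call has 1 to 5 rows; each row is the pose to reach, as a shift and turn from the pose commanded when the call began; what a row does not reach only later rows make up. A row lasts 1/8 s, in which the tool goes at most 62.5 mm and 10.7 degrees, less where a joint would pass 70% of its speed; a pose out of reach is approached as far as the arm can. A call with a gripper value outside its range is refused whole. The fingers move at their own pace and stop on an object; the grip force is fixed at half the most. Time passes only in rows, so rows that repeat a pose let the fingers close. It gives the time, the measured TCP pose, the force and the opening at its end, in the units of the state.
- env.observe(): the state, without advancing time (a new reading comes with each control period).
- env.snapshot(name): name is "side" or "top"; returns a dict with "color" (384x512x3 uint8, red, green, blue), "range_z" (384x512 float32, m along the optical axis (not along the pixel's ray), 0 where there is no reading), "K" (3x3 intrinsics, pixels), "R" (3x3) and "t" (3): a world point X has camera coordinates R X + t. Camera axes: x right, y down, z forward; pixel columns grow to the right and rows downward; lengths in m; the calibration is good to about 2 mm. A picture is of the moment at which its call begins.
- env.sign_off(): hands the job in, once; it reports no verdict.
The state is a dict: "time_s": time; "q": joint angles; "qd": joint speeds; "joint_torque": joint torques, N m; "eef_pos": TCP position; "tool_rot": TCP orientation; "force": force on the tool from outside, world axes, zero at the start; "moment": the same for the moment, N m; "width": finger opening in m.
Only numpy, scipy, OpenCV 4.12 (cv2) and the standard library are available. Lean on these libraries where they do the work, as an engineer would, in place of code of your own. Each camera call takes 0.05 s, during which the arm holds its last target. There are 200 camera calls.

## Working session

There is one attempt and no reset: what is moved stays moved. The work goes in short steps, Python scripts to look and compute and a shell command to move; the robot and the scene stay as the last step left them, time stands still between calls to the robot, and variables do not carry over. Pictures are saved under pics/ and viewed, about 8 in all and at most 12, crops included, and the job is handed in when it is done.

```bash
mkdir -p pics
cat > h.py <<'E'
import numpy as np, cv2
from bench import env
def snap(n):
    s=env.snapshot(n); np.savez(f'/tmp/{n}.npz',**s); return s
def load(n): return dict(np.load(f'/tmp/{n}.npz'))
def cloud(s):
    h,w=s['range_z'].shape; v,u=np.mgrid[:h,:w]; z=s['range_z']; K=s['K']
    c=np.stack([(u-K[0,2])*z/K[0,0],(v-K[1,2])*z/K[1,1],z],-1)
    return (c-s['t'])@s['R']
def plane(s,u,v,z):  # pixel -> world at height z
    d=s['R'].T@np.linalg.inv(s['K'])@[u,v,1]; o=-s['R'].T@s['t']; return o+d*(z-o[2])/d[2]
def save(img,f): cv2.imwrite(f,cv2.cvtColor(img,cv2.COLOR_RGB2BGR))
E
python3 - <<'E'
from h import *
a=snap('top');b=snap('side')
save(cv2.resize(a['color'],(800,600)),'pics/top1.png')
save(cv2.resize(b['color'],(800,600)),'pics/side1.png')
for s in(a,b): print(s['K'],-s['R'].T@s['t'],s['R'])
print(env.observe())
E
```

```text
[[413.03157402   0.         254.51984242]
 [  0.         413.03157402 188.53439036]
 [  0.           0.           1.        ]] [0.41450313 0.00186331 1.19455066] [[-0.01893363 -0.99969431 -0.01589988]
 [-0.99472926  0.02043768 -0.10047883]
 [ 0.10077307  0.01391365 -0.99481214]]
[[378.97200293   0.         251.01869739]
 [  0.         378.97200293 197.32781063]
 [  0.           0.           1.        ]] [0.15700523 0.61381803 0.66459457] [[-0.87628435 -0.48155613 -0.01514736]
 [-0.30696439  0.58226108 -0.75282462]
 [ 0.37134702 -0.65503873 -0.65804685]]
{'time_s': 0.1, 'q': array([-1.36348166e+00,  5.28377196e-01,  1.43378203e+00, -2.36635915e-05,
        1.18143412e+00, -1.78508257e-01]), 'qd': array([-0.00077506, -0.00251661, -0.00214367,  0.00040408,  0.00159377,
        0.00162297]), 'joint_torque': array([-9.65815093e-05, -4.43303633e+01, -1.78586322e+01, -3.16202932e-04,
        3.88255212e-03,  2.87457993e-06]), 'eef_pos': array([ 0.23515492, -0.57873324,  0.40382619]), 'tool_rot': array([-3.08135102e+00, -6.01927623e-01,  7.95832878e-05]), 'force': array([ 0.17084063,  0.38718532, -0.30023138]), 'moment': array([-0.02862931, -0.02482475, -0.01745509]), 'width': 0.0854520690480532}
```

View pics/top1.png

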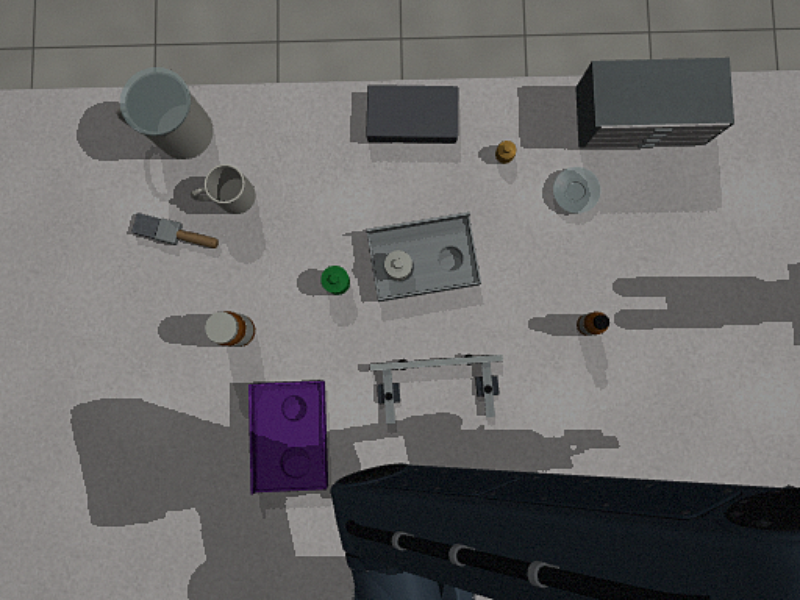

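View pics/side1.png

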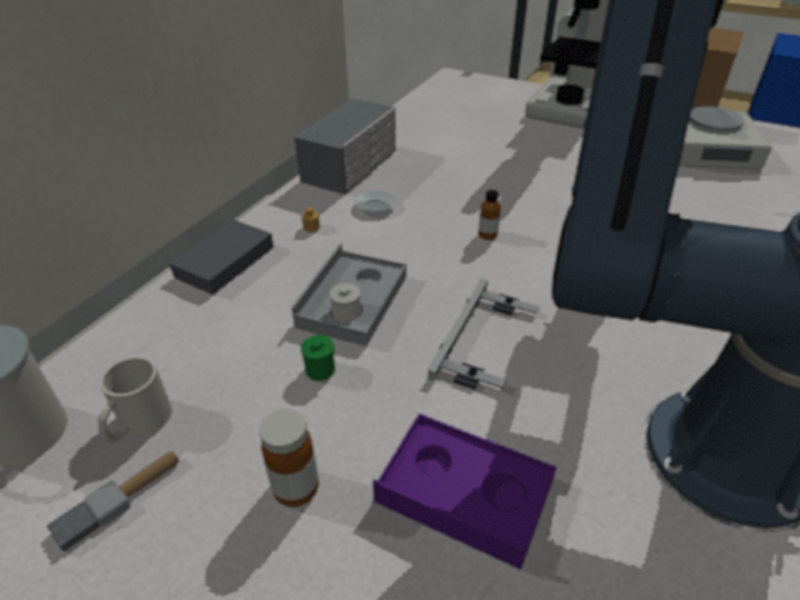

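The top view shows the grey tray at about (423,257), with the jar in its left well and the empty well at (452,259). The stop bar runs from (360,367) to (502,358). The oil bottle is at (597,322) on the right, the amber jar at (225,328), and the green decoy at (336,280). Next I'll enlarge the tray and stop.

Run:
```python
from h import *
a=load('top')
# crop u 220..330, v 130..250
save(cv2.resize(a['color'][125:245,220:380],(800,600),interpolation=cv2.INTER_CUBIC),'pics/crop1.png')
P=cloud(a)
m=(P[...,2]>.035)&(P[...,2]<.06)&(P[...,0]>.4)&(P[...,0]<.75)&(abs(P[...,1])<.16)
# bottle
b=(P[...,2]>.08)&(P[...,2]<.11)&(P[...,1]<-.2)&(P[...,1]>-.35)&(P[...,0]>.3)&(P[...,0]<.55)
print('cap',P[b].mean(0),P[b].max(0),P[b].min(0),b.sum())
b=(P[...,2]>.015)&(P[...,2]<.03)&(P[...,1]<.13)&(P[...,1]>-.15)&(P[...,0]>.3)&(P[...,0]<.42)
q=P[b]; print('bar',q.min(0),q.max(0),b.sum())
g=(P[...,2]>.03)&(P[...,2]<.1)&(P[...,1]<.2)&(P[...,1]>.1)&(P[...,0]>.4)&(P[...,0]<.6)
print('green',P[g].min(0),P[g].max(0))
g=(P[...,2]>.055)&(P[...,2]<.08)&(P[...,1]<.1)&(P[...,1]>-.05)&(P[...,0]>.4)&(P[...,0]<.6)
print('jar',P[g].mean(0))
```

```text
cap [ 0.47291707 -0.3266899   0.09435459] [ 0.48575299 -0.31602877  0.10099931] [ 0.46147894 -0.33906827  0.08459406] 78
bar [ 0.30105317 -0.14989305  0.01502583] [0.4189181  0.07017884 0.02982651] 587
green [0.53677603 0.10764985 0.0300024 ] [0.58527942 0.15572253 0.06420768]
jar [0.58141488 0.01672791 0.06392462]
```

View pics/crop1.png

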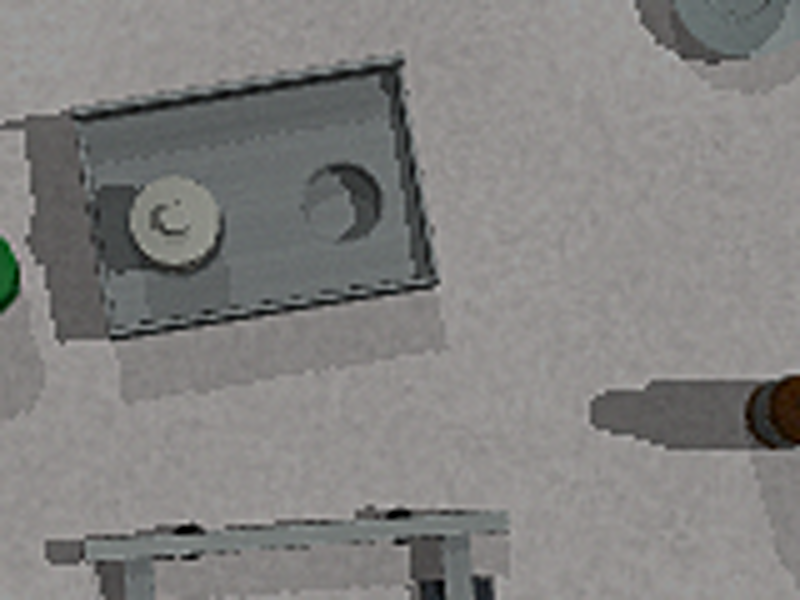

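The crop is 5x with offset (220,125). The far lip's top outer corners are at (75,110) and (403,60), and the near rim's at (112,338) and (437,284). The bar's far top edge runs from (85,540) to (508,513), with buffers at (187,528) and (400,513). The empty well mouth is at (342,202).

Run:
```python
from h import *
a=load('top')
def W(u,v,z): return plane(a,220+(u+.5)/5-.5,125+(v+.5)/5-.5,z)[:2]
fl,fr,nl,nr=W(75,110,.048),W(403,60,.048),W(112,338,.033),W(437,284,.033)
bl,br=W(85,540,.024),W(508,513,.024)
print('tray corners',fl,fr,nl,nr)
y1=(fl-fr);y2=nl-nr;x1=fl-nl
print('len',np.linalg.norm(y1),np.linalg.norm(y2),np.linalg.norm(x1))
ang=lambda d:np.arctan2(-d[0],d[1])
print('tray yaw',ang(y1),ang(y2),'centre',(fl+fr+nl+nr)/4)
print('bar',bl,br,np.linalg.norm(bl-br),ang(bl-br),'mid',(bl+br)/2)
t=(ang(y1)+ang(y2))/2;c=(fl+fr+nl+nr)/4
R=np.array([[np.cos(t),-np.sin(t)],[np.sin(t),np.cos(t)]])
print('well est',c+R@[-.01,-.048],W(342,202,.025),'jar',c+R@[-.01,.048])
bt=ang(bl-br);B=np.array([[np.cos(bt),-np.sin(bt)],[np.sin(bt),np.cos(bt)]])
print('tray ctr in bar frame',B.T@(c-(bl+br)/2))
print('buffers',W(187,526,.014),W(400,510,.014))
# bottle body from depth
P=cloud(a);b=(P[...,2]>.02)&(P[...,2]<.11)&(P[...,1]<-.25)&(P[...,1]>-.4)&(P[...,0]>.4)&(P[...,0]<.55)
print('bottle',P[b].min(0),P[b].max(0))
s=load('side');P=cloud(s);b=(P[...,2]>.02)&(P[...,2]<.11)&(P[...,1]<-.25)&(P[...,1]>-.4)&(P[...,0]>.4)&(P[...,0]<.55)
print('bottle side',P[b].min(0),P[b].max(0))
```

```text
tray corners [0.65070135 0.07184696] [ 0.67523887 -0.11375424] [0.52248444 0.05368124] [ 0.54938111 -0.13057726]
len 0.18721616742186722 0.18621123598373335 0.12949737468750777
tray yaw 0.13144338478229245 0.14494874534295776 centre [ 0.59945144 -0.02970083]
bar [0.40922448 0.07113698] [ 0.41984632 -0.16737903] 0.238752412364681 0.044503619303060175 mid [ 0.4145354  -0.04812102]
well est [ 0.5961591  -0.07862077] [ 0.59862878 -0.07877633] jar [0.58293446 0.01646398]
tray ctr in bar frame [0.18555245 0.01017524]
buffers [0.41600313 0.01355506] [ 0.42275545 -0.10766249]
bottle [ 0.45329988 -0.34452299  0.02207435] [ 0.49294698 -0.30717425  0.10099931]
bottle side [ 0.45073419 -0.34333631  0.02007058] [ 0.49136281 -0.30777533  0.09661392]
```

```bash
python3 -m pendant '[[[5,6,0],[0,0,-0.05],1],[[9,11,0],[0,0,-0.15],1],[[13,16,0],[0,0,-0.248],1],[[17,21,0],[0,0,-0.248],1],[[21,26,0],[0,0,-0.248],1]]'; python3 -m pendant '[[[4.5,5.5,-1],[0,0,0],1],[[9,10.5,-2],[0,0,0],1],[[13,15.5,-3],[0,0,0],1],[[17,20.5,-4],[0,0,0],1],[[21,25,-5],[0,0,0],1]]'
```

```text
time_s: 0.72
eef_pos: [0.4325, -0.3343, 0.4044]
tool_rot: [-3.134, -0.216, 0.0]
force: [0.8, -0.0, -0.0]
width: 0.086
time_s: 1.35
eef_pos: [0.631, -0.0975, 0.3569]
tool_rot: [-3.134, -0.216, 0.001]
force: [0.7, -1.4, -0.1]
width: 0.0853
```

```bash
python3 -m pendant '[[[4.3,5.3,-2],[0,0,0],1],[[4.3,5.3,-7],[0,0,0],1],[[4.3,5.3,-9],[0,0,0],1],[[4.3,5.3,-9],[0,0,0],1],[[4.3,5.3,-9],[0,0,0],1]]'
python3 - <<'E'
from h import *
a=snap('top');b=snap('side')
print(env.observe()['eef_pos'],env.observe()['tool_rot'])
save(np.hstack([cv2.resize(a['color'][100:260,200:340],(350,400)),cv2.resize(b['color'][100:260,160:340],(450,400))]),'pics/p2.png')
E
```

```text
time_s: 1.98
eef_pos: [0.6734, -0.0476, 0.2692]
tool_rot: [3.133, 0.214, 0.004]
force: [-0.3, -0.1, 0.8]
width: 0.0853
[ 0.67355619 -0.04749017  0.26985428] [3.13312557 0.21395723 0.00572479]
```

View pics/p2.png

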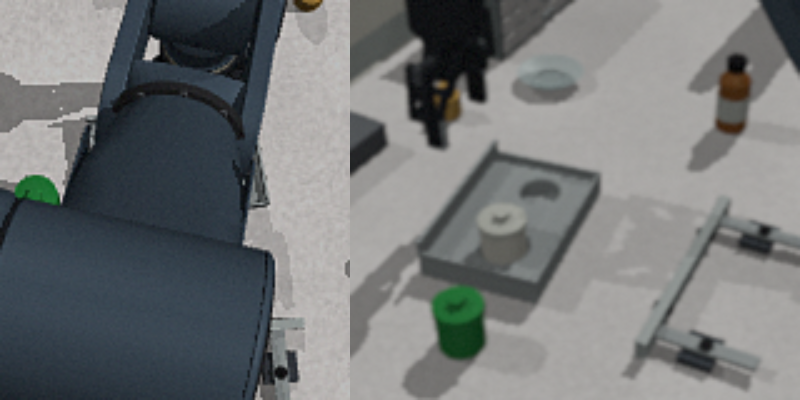

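The side view shows the open gripper above the bench behind the far lip, with the tray untouched and the jar upright. In the top view the arm hides the tray. Next I shift the gripper outward, then lower it.

```bash
python3 -m pendant '[[[2.5,3.2,0],[0,0,0],1],[[2.5,3.2,0],[0,0,0],1],[[2.5,3.2,-3],[0,0,0],1],[[2.5,3.2,-5],[0,0,0],1],[[2.5,3.2,-5],[0,0,0],1]]'
python3 - <<'E'
from h import *
b=snap('side')
save(cv2.resize(b['color'][60:240,160:400],(800,600)),'pics/p3.png')
P=cloud(b)
# gripper points near finger height
m=(P[...,2]>.065)&(P[...,2]<.1)&(P[...,0]>.62)&(P[...,0]<.78)&(abs(P[...,1])<.12)
print(P[m].min(0),P[m].max(0))
E
```

```text
time_s: 2.7
eef_pos: [0.697, -0.0148, 0.2159]
tool_rot: [-3.133, -0.215, 0.007]
force: [-0.4, 0.7, 0.2]
width: 0.0853
[ 0.6729255  -0.08014099  0.06511069] [0.71090479 0.04380634 0.09989983]
```

View pics/p3.png

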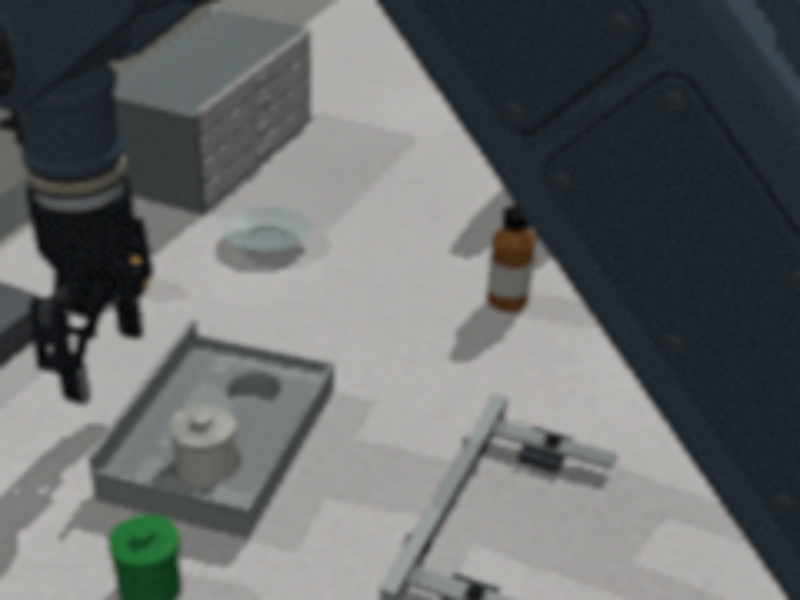

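The side view shows the open fingers just beyond the far lip, aligned along it, with the oil bottle at about (512,270). I'll add a little clearance and descend.

```bash
python3 -m pendant '[[[1,0,0],[0,0,0],1],[[1,0,-1.5],[0,0,0],1],[[1,0,-3],[0,0,0],1],[[1,0,-4.4],[0,0,0],1],[[1,0,-4.4],[0,0,0],1]]'; python3 -m pendant '[[[-1,0,0],[0,0,0],1],[[-2,-0.2,0],[0,0,0],1],[[-2.6,-0.3,0],[0,0,0],1],[[-3.1,-0.3,0],[0,0,0],1],[[-3.1,-0.3,0],[0,0,0],1]]'
```

```text
time_s: 3.38
eef_pos: [0.707, -0.0141, 0.1712]
tool_rot: [-3.133, -0.216, 0.007]
force: [-0.7, 0.4, 0.1]
width: 0.0854
time_s: 4.0
eef_pos: [0.6769, -0.0174, 0.174]
tool_rot: [3.134, 0.216, 0.0]
force: [0.2, -0.9, -1.0]
width: 0.0857
```

```bash
python3 -m pendant '[[[-0.6,0,-0.2],[0,0,0],1],[[-1.2,0,-0.2],[0,0,0],1],[[-1.8,-0.1,-0.2],[0,0,0],1],[[-2.4,-0.1,-0.2],[0,0,0],1],[[-3,-0.1,-0.2],[0,0,0],1]]'; python3 -m pendant '[[[-0.6,0,-0.1],[0,0,-0.02],1],[[-1.2,-0.05,-0.1],[0,0,-0.04],1],[[-1.8,-0.1,-0.1],[0,0,-0.06],1],[[-2.4,-0.1,-0.1],[0,0,-0.08],1],[[-3,-0.1,-0.1],[0,0,-0.093],1]]';  python3 - <<'E'
from h import *
a=snap('top');b=snap('side')
print(env.observe()['eef_pos'],env.observe()['tool_rot'],env.observe()['force'])
save(np.hstack([cv2.resize(a['color'][120:260,220:340],(340,400)),cv2.resize(b['color'][100:260,160:340],(450,400))]),'pics/p4.png')
E
```

```text
time_s: 4.62
eef_pos: [0.6501, -0.0188, 0.1735]
tool_rot: [3.132, 0.216, 0.018]
force: [6.9, 0.8, 2.8]
width: 0.0856
time_s: 5.25
eef_pos: [0.621, -0.0204, 0.173]
tool_rot: [3.137, 0.072, 0.023]
force: [7.2, -1.3, 4.1]
width: 0.0855
[ 0.61953904 -0.02004803  0.17239527] [3.13846949 0.06985959 0.01450975] [ 5.20715818 -0.62655887  2.12433356]
```

View pics/p4.png

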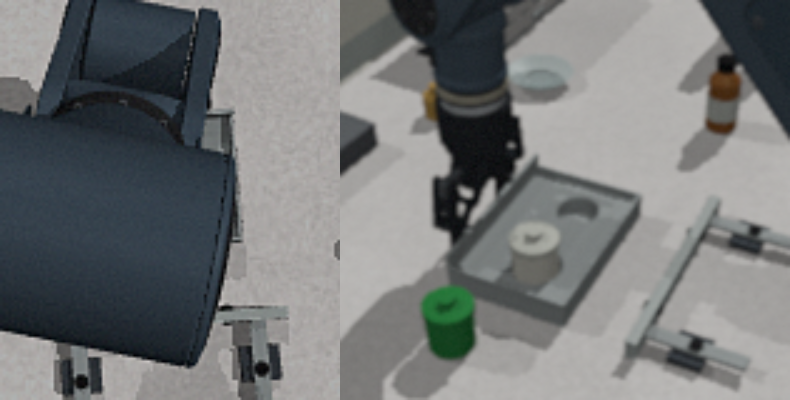

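The side view shows the tray sliding with the fingers on the lip, the jar upright, and the tray nearly parallel to the bar with roughly 60 mm left. The green decoy is clear. Friction is about 6 N.

```bash
python3 -m pendant '[[[-0.7,0,-0.1],[0,0,0],1],[[-1.4,-0.05,-0.1],[0,0,0],1],[[-2.1,-0.1,-0.1],[0,0,-0.005],1],[[-2.8,-0.1,-0.1],[0,0,-0.01],1],[[-3.5,-0.15,-0.1],[0,0,-0.01],1]]';  python3 - <<'E'
from h import *
b=snap('side')
print(env.observe()['eef_pos'],env.observe()['tool_rot'],env.observe()['force'])
save(cv2.resize(b['color'][130:250,200:360],(800,600),interpolation=cv2.INTER_CUBIC),'pics/p5.png')
E
```

```text
time_s: 5.98
eef_pos: [0.5865, -0.0216, 0.172]
tool_rot: [3.138, 0.053, 0.024]
force: [9.0, 0.6, 6.4]
width: 0.0852
[ 0.58498486 -0.0214823   0.17166072] [3.13864659 0.05392184 0.01804399] [ 5.66036335 -1.13489676  3.64958762]
```

View pics/p5.png

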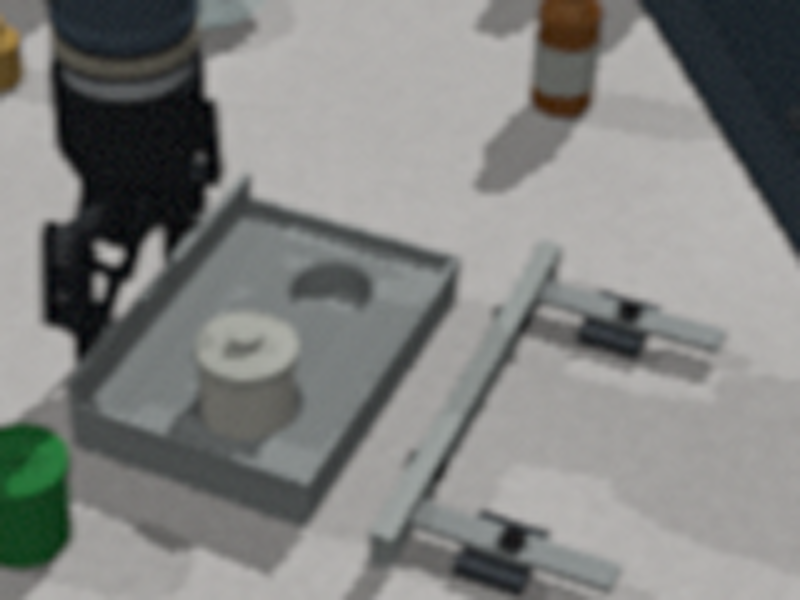

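The enlarged side view shows the tray near rim from (458,262) to (310,492) and the bar's far top edge from (540,243) to (372,538). The jar is upright.

Run:
```python
from h import *
a=load('side')
def W(u,v,z): return plane(a,200+(u+.5)/5-.5,130+(v+.5)/5-.5,z)[:2]
ang=lambda d:np.arctan2(-d[0],d[1])
nr,nl=W(458,262,.033),W(310,492,.033); br,bl=W(540,243,.024),W(372,538,.024)
print(nr,nl,ang(nl-nr),np.linalg.norm(nl-nr)); print(br,bl,ang(bl-br),np.linalg.norm(bl-br))
t=ang(bl-br);n=np.array([np.cos(t),np.sin(t)]);m=(br+bl)/2
print('gaps to buffers',(nr-m)@n-.005,(nl-m)@n-.005,'lat',((nr+nl)/2-m)@[-n[1],n[0]])
```

```text
[ 0.44896267 -0.1186005 ] [0.4397356  0.06829819] 0.04932929941537369 0.18712632595460651
[ 0.42053608 -0.16472713] [0.40512335 0.07318758] 0.06469219277007876 0.2384134192078059
gaps to buffers 0.026349076764493034 0.029223765470928625 lat 0.018537850876434024
```

```bash
python3 -m pendant '[[[-0.5,0,0],[0,0,0.004],1],[[-1,0,0],[0,0,0.008],1],[[-1.4,-0.05,0],[0,0,0.012],1],[[-1.8,-0.1,0],[0,0,0.012],1],[[-2,-0.1,0],[0,0,0.012],1]]'; python3 -m pendant '[[[-0.1,0,0],[0,0,0],1],[[-0.2,0,0],[0,0,0],1],[[-0.3,0,0],[0,0,0],1]]';python3 -c "
from h import *
s=snap('side');o=env.observe();print(o['eef_pos'],o['tool_rot'],o['force'],o['moment'])
save(cv2.resize(s['color'][150:250,210:340],(780,600),interpolation=cv2.INTER_CUBIC),'pics/p6.png')"
```

```text
time_s: 6.65
eef_pos: [0.5657, -0.0225, 0.1715]
tool_rot: [3.138, 0.072, 0.02]
force: [7.1, -0.0, 5.5]
width: 0.0856
time_s: 7.02
eef_pos: [0.5629, -0.0225, 0.1715]
tool_rot: [3.138, 0.072, 0.02]
force: [7.9, 0.3, 6.3]
width: 0.0856
[ 0.56264464 -0.02249308  0.17140324] [3.13801824 0.07252618 0.01886552] [6.44405183 0.32876283 5.14524328] [-0.0343734  -0.84161838 -0.00863969]
```

View pics/p6.png

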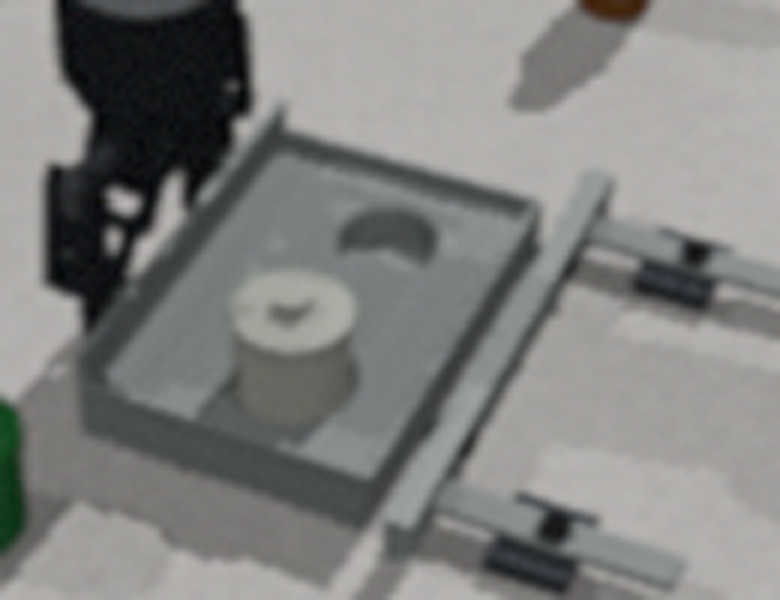

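The tray is nearly at the bar (rim from (537,212) to (372,490)), with a gap of about 5 mm. I'll creep in 1 mm steps and watch the force, baseline about 6–8 N.

```bash
python3 -m pendant '[[[-0.1,0,0],[0,0,0],1],[[-0.1,0,0],[0,0,0],1]]';python3 -m pendant '[[[-0.1,0,0],[0,0,0],1],[[-0.1,0,0],[0,0,0],1]]'; python3 -c "
from h import *
o=env.observe();print(o['moment'])"
```

```text
time_s: 7.32
eef_pos: [0.5615, -0.0225, 0.1713]
tool_rot: [3.138, 0.073, 0.018]
force: [7.1, -0.6, 5.6]
width: 0.0855
time_s: 7.58
eef_pos: [0.5605, -0.0225, 0.1713]
tool_rot: [3.138, 0.073, 0.018]
force: [6.8, -0.7, 6.3]
width: 0.0853
[-2.32874782e-04 -8.00719951e-01  1.94529798e-02]
```

```bash
python3 -m pendant '[[[-0.1,0,0],[0,0,0],1]]';python3 -m pendant '[[[-0.1,0,0],[0,0,0],1]]'; python3 -c "
from h import *
o=env.observe();print(o['moment'])"
```

```text
time_s: 7.7
eef_pos: [0.5599, -0.0225, 0.1713]
tool_rot: [3.138, 0.073, 0.02]
force: [9.2, 0.9, 4.6]
width: 0.0854
time_s: 7.82
eef_pos: [0.5595, -0.0225, 0.1714]
tool_rot: [3.138, 0.073, 0.023]
force: [10.4, 1.5, 3.2]
width: 0.0853
[ 0.29284727 -1.28331956  0.13852492]
```

```bash
python3 -m pendant '[[[0,0,0],[0,0,0.006],1],[[0,0,0],[0,0,0.006],1]]'; python3 -c "
from h import *
s=snap('side');o=env.observe();print(o['force'],o['moment'])
save(cv2.resize(s['color'][150:250,210:340],(780,600),interpolation=cv2.INTER_CUBIC),'pics/p7.png')"
```

```text
time_s: 8.07
eef_pos: [0.5593, -0.0222, 0.1713]
tool_rot: [3.138, 0.08, 0.022]
force: [10.0, 2.8, 4.0]
width: 0.0851
[9.34166917 2.43710274 3.19790571] [ 0.31088851 -1.07339206 -0.16172127]
```

View pics/p7.png

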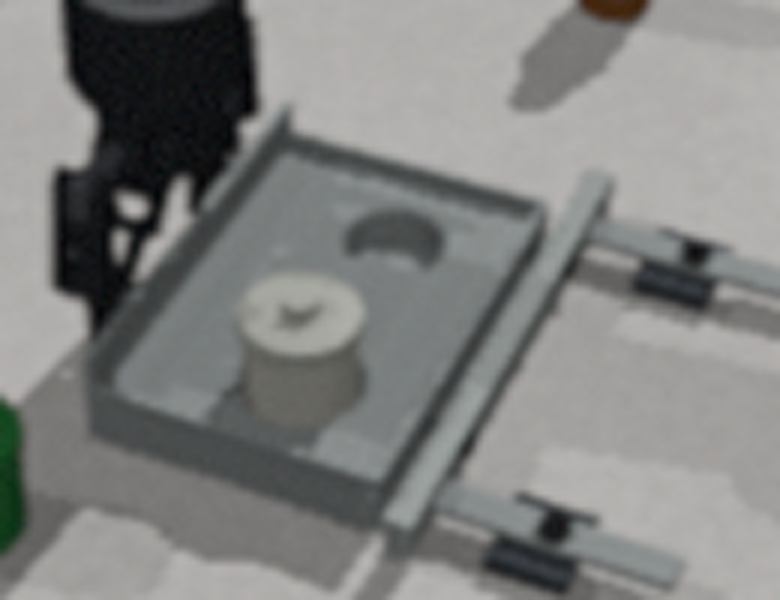

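The tray now sits against the bar, parallel to it with a uniform dark slit, and the jar is upright. The yaw moment changed sign within 0.006 rad, which suggests both buffers are touched. One more small press will confirm it.

```bash
python3 -m pendant '[[[-0.1,0,0],[0,0,-0.002],1]]'; python3 -m pendant '[[[-0.1,0,0],[0,0,0],1],[[-0.1,0,0],[0,0,0],1]]'; python3 -c "
from h import *
o=env.observe();print(o['eef_pos'],o['force'],o['moment'])"
```

```text
time_s: 8.25
eef_pos: [0.5589, -0.0223, 0.1714]
tool_rot: [3.138, 0.078, 0.025]
force: [10.6, 3.6, 3.2]
width: 0.0854
time_s: 8.5
eef_pos: [0.5586, -0.0222, 0.1715]
tool_rot: [3.137, 0.078, 0.028]
force: [12.4, 3.2, 2.3]
width: 0.0853
[ 0.55856864 -0.02219987  0.17146198] [12.41167828  3.16892571  2.28651908] [ 0.6217313  -1.49992307  0.10213042]
```

```bash
python3 -m pendant '[[[-0.1,0,0],[0,0,0],1],[[-0.1,0,0],[0,0,0],1]]';  python3 -m pendant '[[[-0.1,0,0],[0,0,0.002],1],[[-0.1,0,0],[0,0,0.002],1]]'; python3 -c "
from h import *
o=env.observe();print(o['eef_pos'],o['force'],o['moment'])"
```

```text
time_s: 8.75
eef_pos: [0.5582, -0.0221, 0.1716]
tool_rot: [3.137, 0.078, 0.031]
force: [14.4, 3.8, 0.6]
width: 0.0854
time_s: 9.0
eef_pos: [0.5578, -0.022, 0.1717]
tool_rot: [3.137, 0.08, 0.034]
force: [15.4, 6.0, 1.4]
width: 0.0856
[ 0.55780467 -0.02203751  0.17165694] [15.42487007  6.03968467  1.4115155 ] [ 0.95239073 -1.98215821  0.08455698]
```

The force rises steadily with a balanced moment at 15 N, so both buffers are loaded and it is well under 25 N. I'll release, retreat and head for the bottle.

```bash
python3 -m pendant '[[[1,0,0],[0,0,0],1],[[2.5,0.1,0],[0,0,0],1],[[3.5,0.1,2],[0,0,0],1],[[3.5,0.1,7],[0,0,0],1],[[3.5,0.1,13],[0,0,0],1]]'; python3 -m pendant '[[[0,-3,4],[0,0,0],1],[[-1,-8,6],[0,0,0],1],[[-3,-14,6],[0,0,0],1],[[-5,-20,6],[0,0,0],1],[[-7,-25,6],[0,0,0],1]]'
```

```text
time_s: 9.62
eef_pos: [0.5849, -0.0206, 0.299]
tool_rot: [-3.139, -0.083, 0.011]
force: [0.4, 0.2, 0.2]
width: 0.0852
time_s: 10.25
eef_pos: [0.5146, -0.2724, 0.359]
tool_rot: [-3.139, -0.082, 0.004]
force: [0.4, 0.5, -0.6]
width: 0.0855
```

```bash
python3 -m pendant '[[[-3,-4,0],[0,0,0],1],[[-4.2,-5.4,-3],[0,0,0],1],[[-4.2,-5.4,-5],[0,0,0],1],[[-4.2,-5.4,-5],[0,0,0],1],[[-4.2,-5.4,-5],[0,0,0],1]]'; python3 -c "
from h import *
s=snap('top');b=snap('side');print(env.observe()['eef_pos'])
save(np.hstack([cv2.resize(s['color'][165:255,215:335],(480,360),interpolation=cv2.INTER_CUBIC),cv2.resize(b['color'][70:210,240:360],(309,360))]),'pics/p8.png')"
```

```text
time_s: 10.88
eef_pos: [0.4742, -0.3246, 0.3098]
tool_rot: [-3.14, -0.084, 0.001]
force: [-0.3, -0.7, 0.6]
width: 0.0856
[ 0.47450662 -0.32458456  0.31043498]
```

View pics/p8.png

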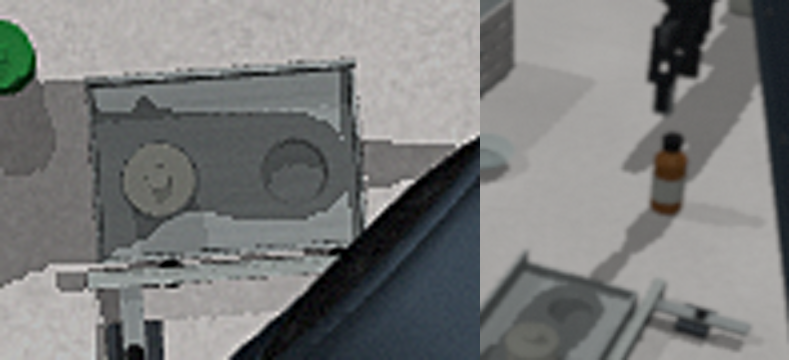

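The top crop shows the tray against the bar, with far lip corners at (87,82) and (354,66), the well mouth at (295,166) and the jar at (159,180). The side crop shows the gripper directly above the oil bottle.

Run:
```python
from h import *
a=load('top')
def W(u,v,z): return plane(a,215+(u+.5)/4-.5,165+(v+.5)/4-.5,z)[:2]
ang=lambda d:np.arctan2(-d[0],d[1])
fl,fr=W(87,82,.048),W(354,66,.048);t=ang(fl-fr);print(fl,fr,t,np.linalg.norm(fl-fr))
for th in(t,.05):
  R=np.array([[np.cos(th),-np.sin(th)],[np.sin(th),np.cos(th)]]);c=(fl+fr)/2
  print('well from lip',c+R@[-.075,-.048],'jar',c+R@[-.075,.048])
print('well mouth',W(295,166,.025))
# tool-based
th=.05;n=np.array([np.cos(th),np.sin(th)]);c=np.array([.5578,-.022]);print('lip normal: tool',c@n-.011,'cam',(fl+fr)/2@n)
# jar top from both clouds
for k in('top','side'):
  s=load(k);P=cloud(s);m=(P[...,2]>.052)&(P[...,2]<.068)&(abs(P[...,0]-.475)<.05)&(abs(P[...,1]-.02)<.05);q=P[m];print(k,'jar',(q.min(0)+q.max(0))/2,np.ptp(q,0))
  m=(P[...,2]>.03)&(P[...,2]<.06)&(abs(P[...,0]-.473)<.04)&(abs(P[...,1]+.3265)<.04);q=P[m]
  if len(q):
    r=np.c_[2*q[:,:2],np.ones(len(q))];x=np.linalg.lstsq(r,(q[:,:2]**2).sum(1),rcond=None)[0];print(k,'bottle fit',x[:2],np.sqrt(x[2]+x[0]**2+x[1]**2),len(q))
  m=(P[...,2]>.093)&(P[...,2]<.1)&(abs(P[...,0]-.473)<.03)&(abs(P[...,1]+.3265)<.03);q=P[m];print(k,'cap',(q.min(0)+q.max(0))/2 if len(q) else 0,len(q))
```

```text
[0.5412639  0.06842317] [ 0.54863622 -0.11810222] 0.039503890473964305 0.18667102704224892
well from lip [ 0.47190427 -0.07576409] jar [0.46811288 0.02016101]
well from lip [ 0.47244279 -0.07652797] jar [0.46764479 0.01935205]
well mouth [ 0.48097355 -0.0766508 ]
lip normal: tool 0.5450033535243572 cam 0.5430275550803062
top jar [0.47153761 0.01890658 0.06211101] [0.04700653 0.04689026 0.01117487]
top bottle fit [ 0.47238538 -0.32789506] 0.018873873103936695 16
top cap 0 0
side jar [0.47064073 0.01751506 0.05985188] [0.05105487 0.0497421  0.0149477 ]
side bottle fit [ 0.47095883 -0.32882378] 0.01823438706155954 118
side cap [ 0.4719591  -0.32884785  0.09544365] 31
```

```bash
python3 -m pendant '[[[-0.25,-0.4,-2],[0,0,0],1],[[-0.25,-0.4,-5],[0,0,0],1],[[-0.25,-0.4,-8],[0,0,0],1],[[-0.25,-0.4,-10],[0,0,0],1],[[-0.25,-0.4,-10.8],[0,0,0],1]]'; python3 -m pendant '[[[0,0,0],[0,0,0],0],[[0,0,0],[0,0,0],0],[[0,0,0],[0,0,0],0],[[0,0,0],[0,0,0],0],[[0,0,0],[0,0,0],0]]'
```

```text
time_s: 11.6
eef_pos: [0.4718, -0.3285, 0.2012]
tool_rot: [-3.14, -0.084, 0.001]
force: [-0.1, 0.2, 0.9]
width: 0.0853
time_s: 12.22
eef_pos: [0.472, -0.3292, 0.2029]
tool_rot: [3.139, 0.083, 0.003]
force: [-0.6, -0.2, 5.7]
width: 0.0385
```

```bash
python3 -m pendant '[[[0,0,2],[0,0,0],0],[[0,0,5],[0,0,0],0],[[0,3,7],[0,0,0],0],[[0,7,7],[0,0,0],0],[[0,12,7],[0,0,0],0]]'; python3 -m pendant '[[[0,4,0],[0,0,0],0],[[0.1,8,0],[0,0,0],0],[[0.1,11,0],[0,0,0],0],[[0.2,13.2,0],[0,0,0],0],[[0.2,13.2,0],[0,0,0],0]]';python3 -c "
from h import *
s=snap('top');b=snap('side');print(env.observe()['eef_pos'])
P=cloud(b)
m=(P[...,2]>.07)&(P[...,2]<.11)&(abs(P[...,0]-.473)<.045)&(abs(P[...,1]+.077)<.03);q=P[m]
c=b['color'][m].astype(int);k=c[:,0]>c[:,2]+25;q=q[k];print(len(q),q.min(0),q.max(0))
r=np.c_[2*q[:,:2],np.ones(len(q))];x=np.linalg.lstsq(r,(q[:,:2]**2).sum(1),rcond=None)[0];print('bottle fit',x[:2],np.sqrt(x[2]+x[0]**2+x[1]**2))
save(cv2.resize(b['color'][120:240,210:370],(800,600),interpolation=cv2.INTER_CUBIC),'pics/p9.png')"
```

```text
time_s: 12.85
eef_pos: [0.4716, -0.2084, 0.2722]
tool_rot: [3.139, 0.08, 0.003]
force: [0.2, 0.4, -1.3]
width: 0.0385
time_s: 13.48
eef_pos: [0.4731, -0.0754, 0.2717]
tool_rot: [-3.14, -0.087, 0.001]
force: [0.1, -0.3, -1.1]
width: 0.0385
[ 0.47375255 -0.07702548  0.27171178]
54 [ 0.45369666 -0.07027368  0.07256975] [ 0.48830584 -0.05552039  0.08650752]
bottle fit [ 0.47249667 -0.07524612] 0.01834147795040882
```

View pics/p9.png

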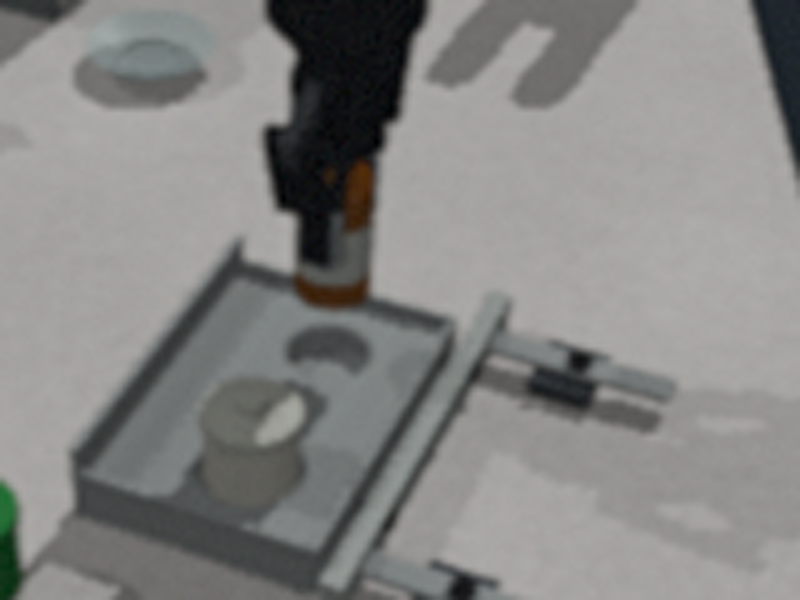

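The side view shows the bottle held upright over the well, its base spanning (295–369, ~290). The well mouth spans (285–372) with its top edge at 325. The jar is upright.

Run:
```python
from h import *
a=load('side')
def W(u,v,z): return plane(a,210+(u+.5)/5-.5,120+(v+.5)/5-.5,z)[:2]
def proj(x): 
    c=a['R']@np.array(x)+a['t'];p=a['K']@c/c[2];return (p[:2]-[210,120]+.5)*5-.5
th=np.linspace(0,2*np.pi,60)
for cx,cy in((.474,-.077),(.472,-.076),(.4765,-.077)):
  for r in(.022,.0235):
    e=np.array([proj([cx+r*np.cos(t),cy+r*np.sin(t),.025]) for t in th]);print(cx,cy,r,e.min(0),e.max(0))
for cx,cy in((.4735,-.077),):
  e=np.array([proj([cx+.02*np.cos(t),cy+.02*np.sin(t),.0688]) for t in th]);print('bottle',e.min(0),e.max(0))
nr,nl=W(452,325,.033),W(335,557,.033);print('near',nr,nl)
fr,fl=W(240,240,.048),W(75,458,.048);print('far',fr,fl)
g=cv2.cvtColor(a['color'],cv2.COLOR_RGB2GRAY);print(g[182:202:1,264:288])
```

```text
0.474 -0.077 0.022 [288.50285455 327.49172601] [372.70337696 381.7041017 ]
0.474 -0.077 0.0235 [285.64005645 325.70605389] [375.57881601 383.61693169]
0.472 -0.076 0.022 [291.04743159 329.6592634 ] [375.37231501 384.02321814]
0.472 -0.076 0.0235 [288.18033708 327.8686837 ] [378.25192882 385.94148792]
0.4765 -0.077 0.022 [284.248636   326.10627708] [368.36134841 380.2200543 ]
0.4765 -0.077 0.0235 [281.38894614 324.32379639] [371.23391427 382.12934496]
bottle [294.44376589 264.49122673] [373.3062927  313.20500949]
near [ 0.42408183 -0.11938674] [0.40489145 0.06065429]
far [ 0.54821467 -0.11577418] [0.53639173 0.07323871]
[[132 131 131 130 130 133 132 130 129 123 116 113 105 105 109 107 101 101
  100  93  83  79  75  70]
 [132 132 131 130 130 131 133 133 134 131 131 129 127 129 131 130 130 128
  128 118 103 101  94  84]
 [132 130 130 131 131 130 130 128 124 121 119 120 120 123 127 127 130 133
  133 131 128 127 117 107]
 [130 129 129 130 128 125 118 106  97  97  94  91  92  93 100 108 119 127
  130 132 133 134 132 129]
 [130 129 131 127 120 106  92  80  75  74  76  74  72  73  76  82  92
[... 847 characters left out ...]
27 125 123 121 125 124 122 125 129 130 130 130 130 132 129 124 124
  132 130 131 129 130 124]
 [105 110 106  95  95 107 118 119 123 129 129 131 129 130 130 130 133 133
  133 130 130 130 130 128]
 [ 99  98  97  88  85  88  92  94 108 121 129 129 129 130 129 132 132 132
  129 130 129 130 129 131]
 [ 99  97  96  98 107 100  82  78  88 107 119 125 128 129 130 132 132 131
  130 130 129 129 129 131]
 [ 96  97 102 116 138 132 101  80  79  87  96 111 127 130 131 130 131 131
  130 130 129 129 129 131]
 [ 94 108 126 144 157 153 121  86  81  79  86 107 126 131 132 131 131 129
  129 129 130 129 130 132]
 [106 134 153 160 163 159 134  94  78  80  85 110 128 133 133 131 131 129
  129 128 130 131 131 130]]
```

```bash
python3 -m pendant '[[[0.1,0.05,-1.5],[0,0,0],0],[[0.1,0.05,-3],[0,0,0],0],[[0.1,0.05,-4],[0,0,0],0],[[0.1,0.05,-4.4],[0,0,0],0],[[0.1,0.05,-4.4],[0,0,0],0]]'; python3 -m pendant '[[[0,0,-0.3],[0,0,0],0],[[0,0,-0.5],[0,0,0],0],[[0,0,-0.6],[0,0,0],0]]'
```

```text
time_s: 14.2
eef_pos: [0.4746, -0.0766, 0.2272]
tool_rot: [-3.14, -0.082, 0.001]
force: [-0.0, 0.4, -1.6]
width: 0.0387
time_s: 14.58
eef_pos: [0.4748, -0.0764, 0.2217]
tool_rot: [3.14, 0.083, 0.001]
force: [0.9, -1.1, -1.0]
width: 0.0386
```

```bash
python3 -m pendant '[[[0,0,-0.3],[0,0,0],0],[[0,0,-0.5],[0,0,0],0],[[0,0,-0.7],[0,0,0],0],[[0,0,-0.7],[0,0,0],0]]'; python3 -m pendant '[[[0,0,-0.1],[0,0,0],0],[[0,0,-0.1],[0,0,0],0]]'
```

```text
time_s: 15.08
eef_pos: [0.4748, -0.0764, 0.2144]
tool_rot: [3.14, 0.083, 0.001]
force: [1.2, -1.1, -2.4]
width: 0.0383
time_s: 15.32
eef_pos: [0.4747, -0.0764, 0.2136]
tool_rot: [3.14, 0.083, 0.001]
force: [1.5, -1.7, -1.3]
width: 0.0383
```

```bash
python3 -m pendant '[[[0,0,-0.1],[0,0,0],0],[[0,0,-0.1],[0,0,0],0]]'; python3 -m pendant '[[[0,0,-0.05],[0,0,0],0],[[0,0,-0.05],[0,0,0],0]]'
```

```text
time_s: 15.58
eef_pos: [0.4747, -0.0764, 0.2127]
tool_rot: [3.14, 0.083, 0.001]
force: [0.7, -1.4, -0.9]
width: 0.0387
time_s: 15.82
eef_pos: [0.4747, -0.0764, 0.2126]
tool_rot: [3.14, 0.083, 0.001]
force: [0.1, -1.9, 4.7]
width: 0.0386
```

Floor contact felt at the expected height. I'll open and rise straight up.

```bash
python3 -m pendant '[[[0,0,0],[0,0,0],0.7],[[0,0,0],[0,0,0],0.9],[[0,0,0],[0,0,0],0.9],[[0,0,0],[0,0,0],0.9],[[0,0,0],[0,0,0],0.9]]'; python3 -m pendant '[[[0,0,2],[0,0,0],0.9],[[0,0,6],[0,0,0],0.9],[[0,0,11],[0,0,0],0.9],[[0,-6,14],[0,0,0],0.9],[[0,-12,14],[0,0,0],0.9]]';python3 -m pendant '[[[0,-6,0],[0,0,0],0.9],[[0,-12,0],[0,0,0],0.9],[[0,-18,0],[0,0,0],0.9],[[0,-24,0],[0,0,0],0.9],[[0,-24,0],[0,0,0],0.9]]'
python3 - <<'E'
from h import *
a=snap('top');b=snap('side')
P=cloud(b)
m=(P[...,2]>.035)&(P[...,2]<.11)&(abs(P[...,0]-.473)<.04)&(abs(P[...,1]+.077)<.035);q=P[m]
print('top z',q[:,2].max(),len(q))
for lo,hi in((.04,.055),(.055,.07),(.085,.104)):
  p=q[(q[:,2]>lo)&(q[:,2]<hi)];r=np.c_[2*p[:,:2],np.ones(len(p))];x=np.linalg.lstsq(r,(p[:,:2]**2).sum(1),rcond=None)[0];print(lo,x[:2],np.sqrt(x[2]+x[0]**2+x[1]**2),len(p))
A=cv2.resize(a['color'][165:255,215:335],(400,300),interpolation=cv2.INTER_CUBIC)
B=cv2.resize(b['color'][120:240,210:370],(400,300),interpolation=cv2.INTER_CUBIC)
save(cv2.resize(np.hstack([A,B]),(800,300)),'pics/p10.png')
E
```

```text
time_s: 16.45
eef_pos: [0.4745, -0.0763, 0.212]
tool_rot: [-3.14, -0.083, 0.0]
force: [0.3, -0.4, 0.1]
width: 0.0769
time_s: 17.08
eef_pos: [0.4752, -0.1953, 0.3548]
tool_rot: [3.137, 0.087, 0.008]
force: [1.0, -1.2, -0.7]
width: 0.0765
time_s: 17.7
eef_pos: [0.4738, -0.4393, 0.3518]
tool_rot: [3.137, 0.075, 0.002]
force: [0.5, 0.6, -0.3]
width: 0.0771
top z 0.1067252465434542 376
0.04 [ 0.47426162 -0.07596642] 0.01932707456232734 71
0.055 [ 0.47371212 -0.07590451] 0.01872333972562717 72
0.085 [ 0.473058   -0.07473423] 0.009460395753087663 69
```

View pics/p10.png

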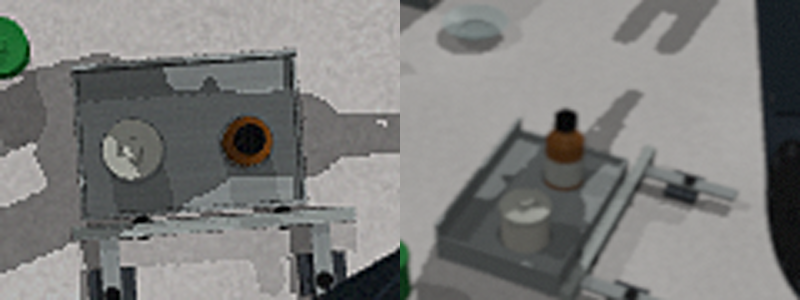

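The bottle stands upright in the well at about (247,140) in the top crop, the jar is upright in its own well, and the tray lies along the bar. One last close check of the gap and squareness.

Run:
```python
from h import *
a=load('top')
save(cv2.resize(a['color'][175:245,230:330],(800,560),interpolation=cv2.INTER_CUBIC),'pics/p11.png')
```

```text
(no output)
```

The viewer limit is reached, so I'll check numerically whether the tray moved between earlier frames and now.

Run:
```python
from h import *
b=load('side');a=load('top')
def cmp(old,new,boxes):
    o=cv2.cvtColor(old,cv2.COLOR_BGR2GRAY);n=cv2.cvtColor(cv2.cvtColor(new,cv2.COLOR_RGB2BGR),cv2.COLOR_BGR2GRAY)
    for x0,y0,x1,y1 in boxes:
        r=cv2.matchTemplate(n[y0-15:y1+15,x0-15:x1+15],o[y0:y1,x0:x1],cv2.TM_CCOEFF_NORMED);_,v,_,p=cv2.minMaxLoc(r);print((x0,y0),'shift',p[0]-15,p[1]-15,round(v,3))
print('side 5x vs before insertion');cmp(cv2.imread('pics/p9.png'),cv2.resize(b['color'][120:240,210:370],(800,600),interpolation=cv2.INTER_CUBIC),[(60,430,200,560),(220,230,275,300),(280,480,400,590),(410,290,520,400),(470,330,680,430)])
print('top 4x vs after release');cmp(cv2.imread('pics/p8.png')[:360,:480],cv2.resize(a['color'][165:255,215:335],(480,360),interpolation=cv2.INTER_CUBIC),[(300,50,370,100),(60,60,130,120),(60,230,200,300)])
# lip and bar lines from the current top image
g=cv2.cvtColor(a['color'],cv2.COLOR_RGB2GRAY).astype(float);P=cloud(a);Z=P[...,2]
L=[];
for u in range(245,300):
    v=np.where(Z[165:200,u]>.030)[0]
    if len(v):L.append((u,165+v[0]))
N=[]
for u in range(250,300):
    v=np.where(Z[200:232,u]>.027)[0]
    if len(v):N.append((u,200+v[-1]))
B=[]
for u in range(248,318):
    v=np.where((Z[222:238,u]>.014))[0]
    if len(v):B.append((u,222+v[-1]))
for nm,Q,z in(('lip',L,.048),('near',N,.033),('bar near edge',B,.024)):
    w=np.array([plane(a,*q,z)[:2] for q in Q]);k,c=np.polyfit(w[:,1],w[:,0],1)
    for _ in range(3):
        e=abs(w[:,0]-k*w[:,1]-c);i=e<.004;k,c=np.polyfit(w[i,1],w[i,0],1)
    print(nm,'yaw',-k,'x at y=-.03',c-.03*k,i.sum(),len(w))
o=env.observe();print(o['force'],o['time_s'])
```

```text
side 5x vs before insertion
(60, 430) shift 1 -1 0.661
(220, 230) shift 0 0 0.999
(280, 480) shift 0 0 0.651
(410, 290) shift 0 0 0.977
(470, 330) shift 0 0 0.988
top 4x vs after release
(300, 50) shift 0 0 0.999
(60, 60) shift 1 0 0.705
(60, 230) shift 0 0 0.654
lip yaw 0.055244468417054125 x at y=-.03 0.5481570543519484 48 55
near yaw 0.0515486708061445 x at y=-.03 0.4208244057951644 37 50
bar near edge yaw 0.05646994820700048 x at y=-.03 0.40373652922349795 62 70
[0.31968051 0.63730503 0.08835936] 17.8
```

```bash
python3 -c "
from bench import env
print(env.sign_off())"
```

```text
the job is handed in; nothing more can be done
None
```

The job is handed in at about 18 s. The tray is against both buffers and the oil bottle is in the empty well, though I could not view a final close-up of the buffer gap. No verdict came back.

- **Tray:** I hooked the open gripper behind the far lip and dragged the tray about 115 mm, squaring it on the way. I then eased it on in 1 mm steps until the tool force reached about 15 N, tray friction included. The yaw moment was balanced, which points to both buffers being loaded.
- **Bottle:** I gripped the oil bottle, lowered it until it touched the well floor at the expected height (force rose to about 5 N), then released it and moved clear.
- **Squareness:** In the last camera data the tray yaw was 0.052–0.055 rad and the bar 0.056 rad, so it is square within about 0.005 rad.
- **Tray position:** The clear image matches show no shift since release. The patches with changed shadows matched poorly (0.65–0.7), so they say little.
- **Bottle position:** It stands at about (0.474, −0.076), within roughly 1–2 mm of where I put the well's centre, and its top is 107 mm up against 105 mm expected. Only my rough reading of the well mouth in one top view disagreed, by about 7 mm in x; I put that down to shadow and did not use it.
- **Other objects:** The jar was upright in its well in the last picture. I gave the larger amber jar, mug and dish a wide berth but did not measure them again.
- **Not checked:** The last close-up of the buffer gap was refused because the 12-picture limit was reached, so contact rests on the force readings and these numbers.

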